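# Free a packed setting block

### The arm

A 7-joint arm with a two-finger parallel gripper is mounted at the origin on a cart in front of the work surface, level with it; the furniture and walls round the work are solid. World frame = base frame: x ahead of the robot, y to its left, z up, the work surface at z = 0. Lengths are in m, angles in degrees, forces in N, time in s.
With the tool pointing down it reaches from about 0.4 to 0.85 m from the base axis. Payload 6.9 kg.
Tool frame: the origin (TCP) lies between the finger pads; the fingertips stand 22 mm ahead of it and the grasp point (between the pads) lies 3 mm ahead of it (env.finger_overhang is the distance from the TCP to the fingertips, in m); z points along the fingers, y is the line along which they close (so a half turn about z gives the same grasp; the last joint's range is limited). The gripper opens to 85 mm and grips with 20 to 120 N. Pads are 22 mm wide; open, the fingers measure 114 mm over their backs; the gripper's body (76 mm by 85 mm) begins 54 mm behind the grasp point. The pads swing forward as they close: fully open they stand 13 mm farther back than shut.
Start: joints at [-66.893, 29.078, -13.613, 85.955, 7.202, 65.827, -8.869], TCP at [0.183, 0.597, 0.253] pointing down, gripper open.
Joint ranges: [-176.47, 176.47], [-13.61, 117.27], [-81.72, 77.17], [0.22, 143.17], [-87.28, 267.28], [10, 112.55], [-165.47, 165.47]. Speed limits (degrees/s): [136.94, 136.94, 180, 180, 180, 180, 180].

### API

Orientations are given as [roll, pitch, yaw] about the fixed x, y, z axes, in that order (R = Rz(yaw) Ry(pitch) Rx(roll)).
In Python, from station import env gives the robot as it stands.
- The arm moves only by the shell command python3 -m handwheel 'ROWS' [FORCE]. ROWS is a JSON object of lists of equal length, an entry for each row: "hand": the opening, from 0 (shut) to 1 (fully open); "translation": the shift along the tool's x, y, z in m, a list of three; "spin": the turn about the tool's z in rad. A call has 1 to 5 rows; each row shifts and turns the commanded pose from where the row before left it, along the tool's axes as they then stand; what a row does not reach is not made up. A row lasts 1/8 s, in which the tool goes at most 62.5 mm and 10.7 degrees, less where a joint would pass 70% of its speed; a pose out of reach is approached as far as the arm can. A call with a gripper value outside its range is refused whole. The fingers move at their own pace and stop on an object; FORCE is the grip in N (left out, the last holds). Time passes only in rows, so rows that do not move let the fingers close. It gives the time, the measured TCP pose, the force, the opening and the grip force at its end, in the units of the state.
- env.state(): the state, without advancing time (a new reading comes with each control period).
- env.grab_frame(name): name is "side" or "top" or "wrist"; returns the picture (400x640x3 uint8, red, green, blue); there is no depth.
- env.camera_info(name): a dict with "vfov" (degrees; the focal length in pixels is half the picture's height over the tangent of half this angle, whatever the lens; pixels are square), "cx", "cy" (the principal point, pixels), "rvec" (rotation vector, rad) and "tvec" (3), from world to camera coordinates, as OpenCV has them; the wrist camera has in their place "T_tool_cam" (4x4, takes a point from camera to tool coordinates, whose origin is the TCP and whose axes are the flange's). Camera axes: x right, y down, z forward; pixel columns grow to the right and rows downward; lengths in m; the calibration is good to about 2 mm. A picture is of the moment at which its call begins: read the wrist's pose just before it. camera_info takes no time and is no camera call.
- env.sign_off(): hands the job in; it is judged then, once.
The state is a dict: "time_s": time; "joint_pos": joint angles; "joint_vel": joint speeds; "joint_torque": joint torques, N m; "tool_pos": TCP position; "orientation": TCP orientation; "force": force on the tool from outside, world axes, zero at the start; "ft_torque": the same for the moment, N m; "grip_width": finger opening in m; "grip_force": force on a finger pad.
Only numpy, scipy, OpenCV 4.12 (cv2) and the standard library are available. Lean on these libraries where they do the work, as an engineer would, in place of code of your own. Each camera call takes 0.05 s, during which the arm holds its last target. There are 200 camera calls.

### The job

The three steel setting blocks, each set to its own height, stand jammed side by side at one end of the grey tray, with no room for fingers. By pressing lightly on their tops, slide them apart inside the tray, towards its empty end, until the block with the slot in its top has at least a finger's width (about 20 mm) free on both sides; then take it out and lay it slot up in the middle of the black mat, lengthwise along the mat. Do not press hard on the blocks, keep the two plain blocks flat in the tray throughout, and do not disturb the cup, the marker, the wiper and the gold cap.

Things in the scene. Friction and masses are not known exactly. Their poses are not given: they have to be found in the camera images.
- tray: fixed grey open tray, inside 53 (x) x 168 (y) x 39 mm deep, walls and floor 5 mm, rim 44 mm above the table, low screw tabs at both ends. Origin: centre of its underside. Three blocks stand in a row along its y, gaps under 1 mm, packed against its -y end wall; about 58 mm is empty at its +y end. Slick floor: friction with the blocks about 0.2
- slotted_block: steel setting block, 50 (x) x 36 (y) mm, 300 g: 19 mm base and a stiff height-set cap of the same outline, so that it stands 28 to 36 mm high, differently each time, not reported. The only one with a slot in its top, 8 mm wide, 6 mm deep, along the middle of its y (the row). Origin: centre of its underside, axes along the tray's. First (at the tray's -y wall) or second in the row
- plain_block_a: setting block of the same make and size, 300 g, flat top without slot, also set to a height of its own, 28 to 36 mm, not reported. Origin: centre of its underside. First or second in the row, at the tray's -y end
- plain_block_b: plain steel block like the other. Origin: centre of its underside. Third in the row, next to the empty space at the tray's +y end. Rubber finger pads grip a block better than the tray's slick floor does: a fingertip pressed on its top with 10 to 20 N drags any block along, even one that pushes another
- mat: fixed black rubber mat, 80 (x) x 62 (y) x 5 mm thick; the block's 50 mm length shall lie along its x. Origin: centre of its underside, on the table
- cup: open steel cup, 65 mm across, 66 mm high, bystander. Origin: centre of its underside
- marker: felt marker lying on the table, 140 mm long (its y), 14 mm thick, bystander. Origin: under its middle
- wiper: flat beige wiper blade, 115 mm (y) x 56 mm (x) x 9 mm, bystander. Origin: centre of its underside
- gold_cap: gold screw cap, 47 mm across, 19 mm high, lying on the table, bystander. Origin: centre of its underside
There are look-alikes about, which are no part of the job. There is more than one size of the mat; the one meant has the size given above. Leave any orange or red look-alike of the plain_block_a alone.

How it is judged (in metres and radians):
On the way:
1. the slotted block stands flat in the tray with at least 15 mm free on both sides along the row (horizontal distance between slotted_block and plain_block_a above 0.051 m and horizontal distance between slotted_block and plain_block_b above 0.051 m and y of slotted_block in the frame of tray between -0.051 and 0.051 m and x of slotted_block in the frame of tray between -0.01 and 0.01 m and z of slotted_block in the frame of tray below 0.009 m and angle between slotted_block's own z axis and vertical below 0.1 rad), for 0.2 s.
At the end, for the whole second after the job is handed in: The slotted block lies slot up (within 0.1 rad) on the black mat, within 14 mm of its centre each way and lengthwise along the mat's x within 0.2 rad, at rest; both plain blocks stand flat on the tray's floor (x of slotted_block in the frame of mat between -0.014 and 0.014 m and y of slotted_block in the frame of mat between -0.014 and 0.014 m and z of slotted_block in the frame of mat between 0.003 and 0.009 m and angle between each of slotted_block, plain_block_a, plain_block_b's own z axis and vertical below 0.1 rad and angle between the x axis of slotted_block and the x axis of mat, either way round below 0.2 rad and linear speed of slotted_block below 0.02 m/s and x of plain_block_a in the frame of tray between -0.01 and 0.01 m and y of plain_block_a in the frame of tray between -0.075 and 0.075 m and z of each of plain_block_a, plain_block_b in the frame of tray below 0.009 m and x of plain_block_b in the frame of tray between -0.01 and 0.01 m and y of plain_block_b in the frame of tray between -0.075 and 0.075 m); the robot touches nothing.
It fails at once if a block is pressed against the tray with more than 100 N (contact force between any of slotted_block, plain_block_a, plain_block_b and tray above 100 N).
It fails at once if a plain block is tipped by more than 0.35 rad or lifted more than 15 mm off the tray's floor (angle between any of plain_block_a, plain_block_b's own z axis and vertical above 0.35 rad or z of any of plain_block_a, plain_block_b in the frame of tray above 0.02 m).
It fails at once if the cup, marker, wiper or gold cap is moved by more than 20 mm (distance of any of cup, marker, wiper, gold_cap from where it was at the start of the episode above 0.02 m).
It also fails if it takes over 66 s, if anything falls off the work surface, if the arm or the gripper's body presses on something with over 40 N, if the wrist force passes 120 N, or if a joint passes its speed limit or range.

## Working session

There is one attempt and no reset: what is moved stays moved. The work goes in short steps, Python scripts to look and compute and a shell command to move; the robot and the scene stay as the last step left them, time stands still between calls to the robot, and variables do not carry over. Pictures are saved under pics/ and viewed, at most 12 in all, crops included, and the job is handed in when it is done.

```bash
mkdir -p pics; ls; cat > h.py <<'E'
import numpy as np,cv2
from station import env
from scipy.spatial.transform import Rotation as R
def cam(n):
    c=env.camera_info(n); f=200/np.tan(np.radians(c["vfov"]/2)); K=np.array([[f,0,c["cx"]],[0,f,c["cy"]],[0,0,1]])
    if "rvec" in c: Rm=cv2.Rodrigues(np.array(c["rvec"],float))[0]; t=np.array(c["tvec"],float)
    else:
        s=env.state(); T=np.eye(4); T[:3,:3]=R.from_euler("xyz",s["orientation"],degrees=True).as_matrix(); T[:3,3]=s["tool_pos"]
        W=T@np.array(c["T_tool_cam"]); Rm=W[:3,:3].T; t=-Rm@W[:3,3]
    return K,Rm,t
def ray(c,p,z):
    K,Rm,t=c; o=-Rm.T@t; d=Rm.T@np.linalg.inv(K)@np.array([p[0],p[1],1.]); return o+d*(z-o[2])/d[2]
def two(c1,p1,c2,p2):
    P=[c[0]@np.c_[c[1],c[2]] for c in (c1,c2)]
    X=cv2.triangulatePoints(P[0],P[1],np.array(p1,float).reshape(2,1),np.array(p2,float).reshape(2,1)).ravel(); return X[:3]/X[3]
def proj(c,X): 
    q=c[0]@(c[1]@np.array(X,float)+c[2]); return q[:2]/q[2]
def grab(n,f):
    c=cam(n); im=env.grab_frame(n)[:,:,::-1].copy(); cv2.imwrite(f"pics/{f}.png",im); np.savez(f"pics/{f}.npz",K=c[0],R=c[1],t=c[2]); return c,im
def load(f):
    z=np.load(f"pics/{f}.npz"); return (z["K"],z["R"],z["t"]),cv2.imread(f"pics/{f}.png")
E
python3 - <<'E'
from h import *
for n in("top","side","wrist"):
    c,im=grab(n,n+"0"); print(n,env.camera_info(n),-c[1].T@c[2])
print(env.state())
E
```

```text
pics
top {'vfov': 53.42515831534439, 'cx': 320.7168764593104, 'cy': 200.53699267885494, 'rvec': array([ 2.07672462, -2.13841131,  0.24625031]), 'tvec': array([0.14618624, 0.56302212, 0.84740619])} [0.3660247  0.14139441 0.94999742]
side {'vfov': 46.69416226545239, 'cx': 315.35437795066673, 'cy': 202.5030412858584, 'rvec': array([ 2.42099867, -0.91796527,  0.25976406]), 'tvec': array([-0.35717202,  0.40814969,  0.87178742])} [ 0.18754221 -0.33984821  0.95052745]
wrist {'vfov': 63.65201535163904, 'cx': 320.6908318159632, 'cy': 197.22668354879912, 'T_tool_cam': array([[ 1.14700144e-03, -9.46759041e-01, -3.21940991e-01,
         8.18339718e-02],
       [ 9.99999301e-01,  9.93455228e-04,  6.41229049e-04,
        -1.25891793e-03],
       [-2.87255439e-04, -3.21941502e-01,  9.46759519e-01,
        -1.20691891e-01],
       [ 0.00000000e+00,  0.00000000e+00,  0.00000000e+00,
         1.00000000e+00]])} [0.10479468 0.6200743  0.37324716]
{'time_s': 0.15, 'joint_pos': array([-66.89319649,  29.11416966, -13.60978058,  85.99525315,
         7.20218859,  65.82894926,  -8.86971041]), 'joint_vel': array([ 0.02555728, -0.08474985,  0.03924194, -0.26389452, -0.035315  ,
        0.03319906,  0.10147845]), 'joint_torque': array([-2.41704511e-03, -6.21009564e+01, -2.18898587e+00, -2.49840796e+01,
        1.28408425e-02,  8.95972800e-03,  3.72656530e-05]), 'tool_pos': array([0.18334202, 0.59712595, 0.25263431]), 'orientation': array([-1.79920328e+02,  1.86076519e-03,  1.62937625e+02]), 'force': array([-0.49623147,  0.07850803, -0.20092535]), 'ft_torque': array([-0.00841318, -0.0241349 ,  0.00188505]), 'grip_force': 0.0, 'grip_width': 0.08525192662461985}
```

View pics/top0.png

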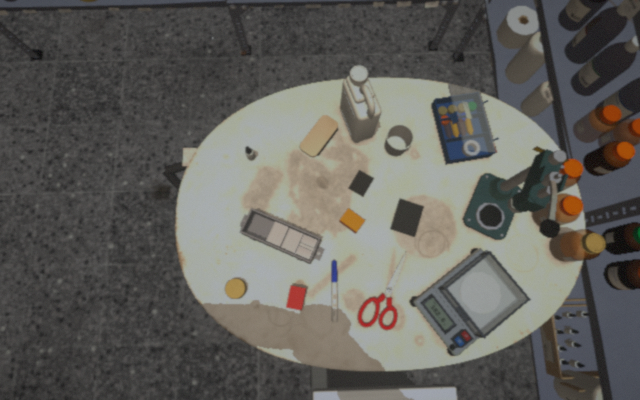

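View pics/side0.png

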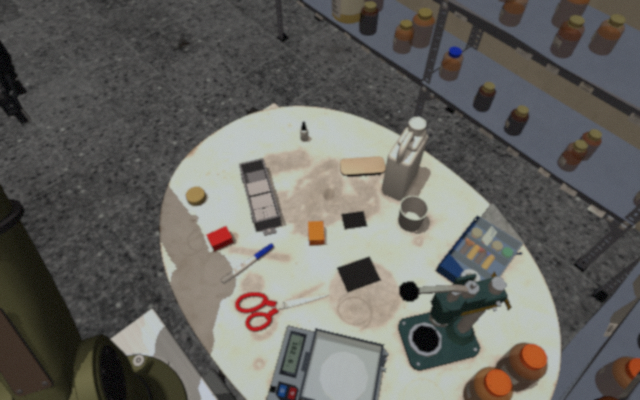

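Top view: the tray runs from (245,220) to (320,255), with the blocks towards its right end at (315,245) and the empty end at the left. Black mats lie at (361,183) (small) and (407,217) (large). The cup is at (398,140), the marker at (335,290), the wiper at (319,136) and the gold cap at (235,288).

```bash
python3 - <<'E'
from h import *
for n in("top0","side0"):
    c,im=load(n); 
    m=(im.max(2)<60).astype(np.uint8)
    for k in cv2.findContours(m,cv2.RETR_EXTERNAL,cv2.CHAIN_APPROX_NONE)[0]:
        if 250<cv2.contourArea(k)<2500:
            b=cv2.boxPoints(cv2.minAreaRect(k)); ctr=b.mean(0)
            if not(300<ctr[0]<440 and 160<ctr[1]<300): continue
            X=np.array([ray(c,p,.005)[:2] for p in b]); print(n,ctr,X.mean(0).round(4),np.linalg.norm(np.diff(X,axis=0),axis=1).round(4),np.degrees(np.arctan2(*(X[1]-X[0])[::-1])),np.degrees(np.arctan2(*(X[2]-X[1])[::-1])))
    for nm,p in dict(tray=(282,235),orange=(352,220)).items():
        if n=="top0":print(nm,ray(c,p,.03))
c,a=load("top0"); d,b=load("side0")
A=cv2.resize(a[195:275,230:335],None,fx=5,fy=5,interpolation=cv2.INTER_CUBIC)
B=cv2.resize(b[145:245,225:300],None,fx=4,fy=4,interpolation=cv2.INTER_CUBIC)
o=np.zeros((400,830,3),np.uint8);o[:,:525]=A;o[:,530:830]=B
cv2.imwrite("pics/z.png",cv2.resize(o,(800,386)))
E
```

```text
top0 [406.742   217.32562] [ 0.5328 -0.0779] [0.0736 0.0548 0.0734] -20.968438040352993 -109.63282465605734
tray [0.49483288 0.22171867 0.03      ]
orange [0.5254878  0.05717279 0.03      ]
side0 [408.7 291.1] [ 0.586  -0.1802] [0.0408 0.04   0.04  ] -4.926963499909888 -101.14286250368454
side0 [358.35977 273.7622 ] [ 0.5334 -0.0789] [0.0781 0.0583 0.0757] -19.883156316128602 -116.38906883385337
```

View pics/z.png

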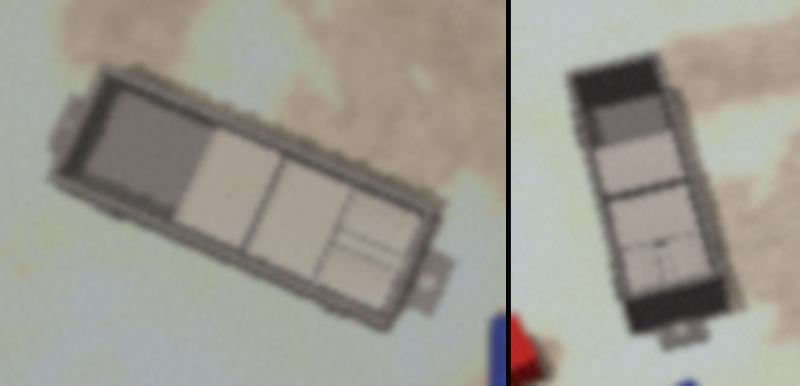

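Crops: the slotted block is first, at the tray's −y end (right in the top view, slot line along the row), with the two plain blocks next to it. The rim corners in the crop are (103,68), (50,180), (440,205) and (387,330).

```bash
python3 - <<'E'
from h import *
c,a=load("top0")
P=np.array([[103,68],[50,180],[387,330],[440,205]])/4.82+[230,195]
X=np.array([ray(c,p,.044) for p in P])[:,:2]; print(X.round(4),X.mean(0))
print(np.linalg.norm(np.roll(X,-1,0)-X,axis=1))
d=(X[0]+X[1]-X[2]-X[3]); print("tray y dir deg",np.degrees(np.arctan2(d[1],d[0])))
s=env.state(); Rm=R.from_euler("xyz",s["orientation"],degrees=True).as_matrix()
g=np.array([*X.mean(0),.28]); print("tool delta",Rm.T@(g-s["tool_pos"]),"tool y dir",np.degrees(np.arctan2(Rm[1,1],Rm[0,1])))
E
```

```text
[[0.5555 0.2911]
 [0.5018 0.3158]
 [0.4264 0.1573]
 [0.4844 0.1307]] [0.49201947 0.22371406]
[0.05909288 0.1755063  0.06380484 0.17540147]
tray y dir deg 65.34457893439237
tool delta [-0.40465594 -0.26644442 -0.02698208] tool y dir 72.93762241694365
```

```bash
python3 -m handwheel '{"hand":[1,1,1,1,1],"translation":[[-0.04,-0.027,-0.003],[-0.04,-0.027,-0.003],[-0.04,-0.027,-0.003],[-0.04,-0.027,-0.003],[-0.04,-0.027,-0.003]],"spin":[0,0,0,0,0]}'; python3 -m handwheel '{"hand":[1,1,1,1,1],"translation":[[-0.04,-0.027,-0.003],[-0.04,-0.027,-0.003],[-0.04,-0.027,-0.003],[-0.04,-0.027,-0.003],[0,0,0]],"spin":[0,0,0,0,0.13]}'; python3 -m handwheel '{"hand":[1,1],"translation":[[0,0,0],[0,0,0]],"spin":[0,0]}'
python3 - <<'E'
from h import *
c,im=grab("wrist","w1"); print(env.state()["tool_pos"],env.state()["orientation"])
E
```

```text
time_s: 0.78
tool_pos: [0.3358, 0.4083, 0.2682]
orientation: [-180.0, -0.0, 162.9]
force: [0.3, 0.3, -0.3]
grip_width: 0.0852
grip_force: 0.0
time_s: 1.4
tool_pos: [0.459, 0.2551, 0.2802]
orientation: [-179.9, 0.1, 154.9]
force: [-0.5, 0.3, 0.4]
grip_width: 0.0855
grip_force: 0.0
time_s: 1.65
tool_pos: [0.4557, 0.2602, 0.2801]
orientation: [-180.0, -0.0, 155.7]
force: [0.4, 0.8, 0.8]
grip_width: 0.0853
grip_force: 0.0
[0.45566204 0.26030053 0.28017712] [-1.79993807e+02 -2.02670515e-02  1.55710051e+02]
```

View pics/w1.png

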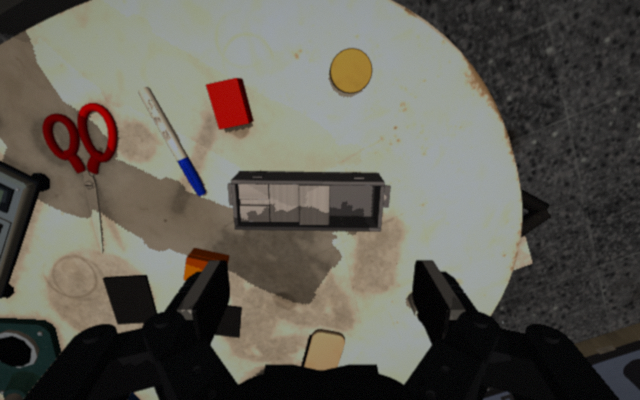

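Wrist view: the tray's rim corners are about (230,180), (388,180), (381,231) and (235,229). The slotted block is at the left (238–270), the plain blocks follow out to x≈330, and the tray lies square to the tool axes.

```bash
cat >> h.py <<'E'
def tool():
    s=env.state(); return R.from_euler("xyz",s["orientation"],degrees=True).as_matrix(),s["tool_pos"]
def rel(X):
    Rm,p=tool(); return Rm.T@(np.array(X)-p)
E
python3 - <<'E'
from h import *
c,im=load("w1")
Y=[ray(c,p,.044) for p in [(230,181),(388,181),(381,231),(235,231)]]
for y in Y: print(y.round(4),rel(y).round(4))
print(np.mean(Y,0),rel(np.mean(Y,0)))
E
```

```text
[0.4306 0.1561 0.044 ] [-0.0201 -0.1053  0.2362]
[0.5051 0.3218 0.044 ] [-0.0198  0.0764  0.2362]
[0.5608 0.2921 0.044 ] [-0.0828  0.0722  0.2361]
[0.4881 0.1306 0.044 ] [-0.083  -0.1048  0.2362]
[0.49614727 0.22516319 0.044     ] [-0.05143874 -0.01534751  0.2361606 ]
```

```bash
python3 -m handwheel '{"hand":[0,0,0,0,0],"translation":[[-0.025,-0.025,0.055],[-0.026,-0.025,0.055],[0,0,0],[0,0,0],[0,0,0]],"spin":[0,0,0,0,0]}'
python3 - <<'E'
from h import *
grab("wrist","w2")
E
python3 -m handwheel '{"hand":[0,0,0,0],"translation":[[0,0.04,0],[0,0.04,0],[0,0,0],[0,0,0]],"spin":[0,0,0,0]}'
python3 - <<'E'
from h import *
c,b=grab("wrist","w3"); _,a=load("w2")
o=np.vstack([a[120:300],b[120:300]]); cv2.imwrite("pics/w23.png",cv2.resize(o,(800,450)))
E
```

```text
time_s: 2.33
tool_pos: [0.481, 0.1978, 0.1767]
orientation: [179.9, 0.1, 155.6]
force: [0.1, 0.0, 0.0]
grip_width: 0.0001
grip_force: 0.0
time_s: 2.88
tool_pos: [0.5136, 0.2688, 0.1758]
orientation: [-180.0, 0.0, 155.5]
force: [-0.5, -0.8, -0.3]
grip_width: 0.0005
grip_force: 0.0
```

View pics/w23.png

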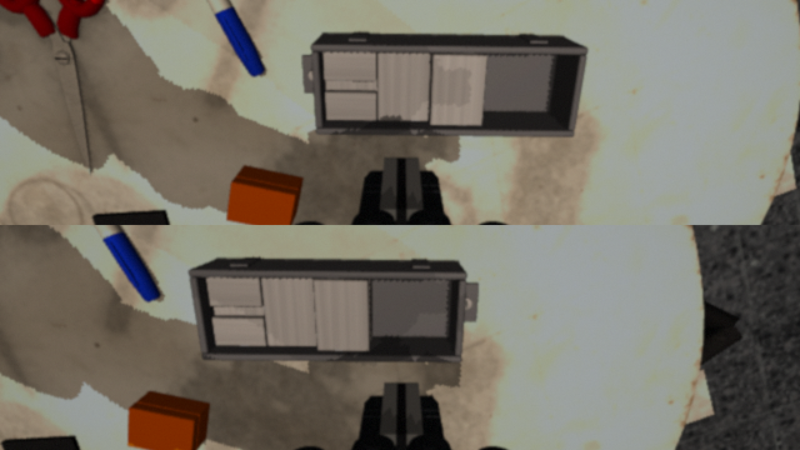

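Both views: the block edges along the row are at display x 323/378/430/484 (first) and 207/264/316/369 (second), inside the rim. I refine them by gradient peaks.

```bash
python3 - <<'E'
from h import *
def edges(f,rows,g):
    c,im=load(f); G=cv2.GaussianBlur(cv2.cvtColor(im,6).astype(np.float32),(0,0),.8)
    p=np.median(G[rows[0]:rows[1]],0); d=abs(np.gradient(p)); out=[]
    for x in g:
        k=int(round(x)); s=np.arange(k-4,k+5); j=s[np.argmax(d[s])]; a,b,e=d[j-1:j+2]; out.append(j+.5*(a-e)/(a-2*b+e+1e-9))
    return c,np.array(out)
v2=120+85/1.25; v3=120+80/1.25
g2=np.array([316,327,378,430,485,574,583])/1.25; g3=np.array([199,209,264,316,369,457,466])/1.25
for rows2,rows3 in [((165,178),(165,178)),((190,208),(190,208))]:
    c2,e2=edges("w2",rows2,g2); c3,e3=edges("w3",rows3,g3)
    y=np.mean(rows2)
    for a,b in zip(e2,e3):
        X=two(c2,(a,y),c3,(b,y)); print(round(a,1),round(b,1),X.round(4),rel(X).round(4))
# rim corners outer, display coordinates
for f,off,P in(("w2",0,[(313,48),(587,48),(573,135),(316,135)]),("w3",225,[(190,270),(467,270),(461,358),(203,358)])):
    c,_=load(f); Y=[ray(c,((x)/1.25,(y-off)/1.25+120),.044) for x,y in P]
    print(np.round([rel(y)[:2] for y in Y],4).tolist(),np.mean(Y,0),rel(np.mean(Y,0)))
E
```

```text
254.5 157.9 [0.443  0.1554 0.0435] [ 0.0175 -0.1318  0.1324]
258.4 165.4 [0.4457 0.1555 0.0336] [ 0.0151 -0.1306  0.1422]
299.7 210.0 [0.462  0.1857 0.0245] [ 0.0128 -0.0964  0.1514]
346.3 251.7 [0.4749 0.223  0.0387] [ 0.0165 -0.0571  0.1371]
388.3 293.7 [0.4891 0.2546 0.0392] [ 0.0167 -0.0225  0.1366]
462.7 366.8 [0.5124 0.3091 0.0439] [0.0181 0.0368 0.1319]
468.2 370.0 [0.5118 0.3112 0.0497] [0.0196 0.0385 0.1261]
250.9 162.2 [0.4657 0.1365 0.029 ] [-0.011  -0.1396  0.1469]
259.9 170.2 [0.4683 0.1448 0.032 ] [-0.01   -0.131   0.1438]
299.8 209.9 [0.4824 0.1765 0.0329] [-0.0096 -0.0963  0.143 ]
345.2 253.5 [0.4967 0.2129 0.0387] [-0.0075 -0.0573  0.1372]
386.2 294.4 [0.5108 0.2446 0.0394] [-0.0071 -0.0226  0.1364]
463.6 370.8 [0.536  0.3034 0.0431] [-0.0057  0.0413  0.1327]
463.6 370.7 [0.5359 0.3033 0.0433] [-0.0057  0.0413  0.1325]
[[0.0284, -0.1343], [0.0289, 0.0407], [-0.0318, 0.0404], [-0.0323, -0.1363]] [0.49552039 0.2242843  0.044     ] [-0.00171033 -0.04739532  0.13183133]
[[0.0304, -0.1342], [0.0307, 0.0416], [-0.0301, 0.0408], [-0.0305, -0.1355]] [0.49408801 0.22556332 0.044     ] [ 1.23610528e-04 -4.68258673e-02  1.31830362e-01]
```

```bash
python3 -m handwheel '{"hand":[0,0,0,0,0],"translation":[[0,-0.04,0.03],[0,0,0.04],[0,0,0.035],[0,0,0.003],[0,0,0]],"spin":[0,0,0,0,0]}'
python3 -m handwheel '{"hand":[0,0,0],"translation":[[0,0,0.002],[0,0,0],[0,0,0]],"spin":[0,0,0]}'
python3 -m handwheel '{"hand":[0,0,0],"translation":[[0,0,0.002],[0,0,0],[0,0,0]],"spin":[0,0,0]}'
```

```text
time_s: 3.55
tool_pos: [0.4977, 0.2321, 0.0684]
orientation: [180.0, 0.0, 155.5]
force: [-0.1, -0.4, 0.8]
grip_width: 0.0001
grip_force: 0.0
time_s: 3.92
tool_pos: [0.4975, 0.2325, 0.066]
orientation: [180.0, 0.0, 155.5]
force: [0.4, 0.1, -0.4]
grip_width: -0.0003
grip_force: 0.0
time_s: 4.3
tool_pos: [0.4973, 0.2324, 0.0634]
orientation: [-180.0, -0.0, 155.5]
force: [-1.2, -0.2, 0.0]
grip_width: 0.0001
grip_force: 0.0
```

```bash
for i in 1 ; do python3 -m handwheel '{"hand":[0,0,0],"translation":[[0,0,0.0015],[0,0,0],[0,0,0]],"spin":[0,0,0]}' | sed -n '2p;4p'; done
python3 -m handwheel '{"hand":[0,0,0],"translation":[[0,0,0.001],[0,0,0],[0,0,0]],"spin":[0,0,0]}'| sed -n '2p;4p'
python3 -m handwheel '{"hand":[0,0,0],"translation":[[0,0,0.001],[0,0,0],[0,0,0]],"spin":[0,0,0]}'| sed -n '2p;4p'
```

```text
tool_pos: [0.4974, 0.2325, 0.0629]
force: [-2.4, -0.8, 10.9]
tool_pos: [0.4975, 0.2325, 0.0628]
force: [-4.6, -2.1, 20.2]
tool_pos: [0.4976, 0.2326, 0.0628]
force: [-6.4, -2.2, 29.6]
```

```bash
python3 -m handwheel '{"hand":[0,0,0,0,0],"translation":[[0,0,-0.001],[0,0.005,0],[0,0.005,0],[0,0.005,0],[0,0.005,0]],"spin":[0,0,0,0,0]}'
python3 -m handwheel '{"hand":[0,0,0,0,0],"translation":[[0,0.007,0],[0,0.007,0],[0,0.007,0],[0,0.007,0],[0,0,0]],"spin":[0,0,0,0,0]}'
```

```text
time_s: 6.05
tool_pos: [0.5068, 0.2499, 0.0628]
orientation: [180.0, 0.1, 155.4]
force: [-2.5, -3.7, 17.6]
grip_width: 0.0002
grip_force: 8.9
time_s: 6.68
tool_pos: [0.5189, 0.2767, 0.0629]
orientation: [179.8, 0.2, 155.5]
force: [-0.4, -1.8, 14.0]
grip_width: 0.0001
grip_force: 7.1
```

```bash
python3 -m handwheel '{"hand":[0,0,0,0,0],"translation":[[0,0.005,0],[0,0.005,0],[0,0.002,0],[0,0,0],[0,0,0]],"spin":[0,0,0,0,0]}'
python3 -m handwheel '{"hand":[0,0,0,0,0],"translation":[[0,0,-0.02],[0,0,-0.02],[0,-0.03,-0.03],[0,-0.03,-0.03],[0,0,0]],"spin":[0,0,0,0,0]}'
python3 - <<'E'
from h import *
c,im=grab("wrist","w4"); cv2.imwrite("pics/w4z.png",im[120:300,200:600])
E
```

```text
time_s: 7.3
tool_pos: [0.5229, 0.2856, 0.0628]
orientation: [-180.0, 0.1, 155.4]
force: [-3.0, -5.5, 18.2]
grip_width: 0.0006
grip_force: 9.2
time_s: 7.92
tool_pos: [0.498, 0.2306, 0.1631]
orientation: [179.9, 0.2, 155.3]
force: [0.5, -0.5, -0.2]
grip_width: 0.0002
grip_force: 0.0
```

View pics/w4z.png

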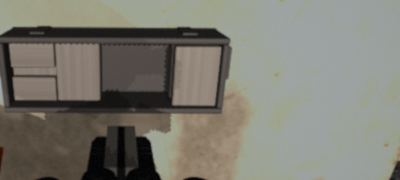

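Plain block b now stands against the +y wall at crop x 175–222. Block a is at crop x 57–101 and the slotted block at 10–56.

```bash
python3 - <<'E'
from h import *
c,_=load("w4")
for n,x,z in(("slot",56,.033),("aL",57,.037),("aR",101,.037),("bL",175,.041),("bR",222,.041)): print(n,rel(ray(c,(x+200,190),z)).round(4))
E
```

```text
slot [ 0.0018 -0.0548  0.1288]
aL [ 0.003  -0.0532  0.1248]
aR [ 0.003  -0.0179  0.1249]
bL [0.0042 0.0408 0.1209]
bR [0.0042 0.078  0.121 ]
```

```bash
python3 -m handwheel '{"hand":[0,0,0,0,0],"translation":[[0,-0.0355,0.03],[0,0,0.04],[0,0,0.028],[0,0,0],[0,0,0]],"spin":[0,0,0,0,0]}'| sed -n '2p;4p'
python3 -m handwheel '{"hand":[0,0,0],"translation":[[0,0,0.002],[0,0,0],[0,0,0]],"spin":[0,0,0]}'| sed -n '2p;4p'
python3 -m handwheel '{"hand":[0,0,0],"translation":[[0,0,0.0015],[0,0,0],[0,0,0]],"spin":[0,0,0]}'| sed -n '2p;4p'
```

```text
tool_pos: [0.4829, 0.2009, 0.0631]
force: [-0.2, 0.2, 0.0]
tool_pos: [0.4828, 0.2002, 0.0614]
force: [0.4, 0.5, 0.4]
tool_pos: [0.4826, 0.2001, 0.0594]
force: [0.0, -0.6, -0.6]
```

```bash
python3 -m handwheel '{"hand":[0,0,0],"translation":[[0,0,0.0015],[0,0,0],[0,0,0]],"spin":[0,0,0]}'| sed -n '2p;4p'
python3 -m handwheel '{"hand":[0,0,0],"translation":[[0,0,0.001],[0,0,0],[0,0,0]],"spin":[0,0,0]}'| sed -n '2p;4p'
```

```text
tool_pos: [0.4826, 0.2001, 0.0579]
force: [0.1, -0.5, 0.1]
tool_pos: [0.4826, 0.2001, 0.0569]
force: [0.5, 0.4, -0.0]
```

```bash
python3 -m handwheel '{"hand":[0,0,0],"translation":[[0,0,0.001],[0,0,0],[0,0,0]],"spin":[0,0,0]}'| sed -n '2p;4p'
python3 -m handwheel '{"hand":[0,0,0],"translation":[[0,0,0.001],[0,0,0],[0,0,0]],"spin":[0,0,0]}'| sed -n '2p;4p'
python3 -m handwheel '{"hand":[0,0,0],"translation":[[0,0,0.001],[0,0,0],[0,0,0]],"spin":[0,0,0]}'| sed -n '2p;4p'
```

```text
tool_pos: [0.4826, 0.2001, 0.0559]
force: [-0.7, 0.0, 0.2]
tool_pos: [0.4826, 0.2002, 0.0552]
force: [-1.0, 0.2, 5.9]
tool_pos: [0.4827, 0.2002, 0.0551]
force: [-3.3, -1.4, 16.6]
```

```bash
python3 -m handwheel '{"hand":[0,0,0,0,0],"translation":[[0,0.004,0],[0,0.006,0],[0,0.006,0],[0,0.006,0],[0,0.006,0]],"spin":[0,0,0,0,0]}'| sed -n '2p;4p'
python3 -m handwheel '{"hand":[0,0,0,0,0],"translation":[[0,0.006,0],[0,0.006,0],[0,0.006,0],[0,0.006,0],[0,0.002,0]],"spin":[0,0,0,0,0]}'| sed -n '2p;4p'
python3 -m handwheel '{"hand":[0,0,0,0,0],"translation":[[0,0,0],[0,0,-0.02],[0,-0.03,-0.03],[0,-0.05,-0.04],[0,0,0]],"spin":[0,0,0,0,0]}'| sed -n '2p;4p'
python3 - <<'E'
from h import *
c,im=grab("wrist","w5"); cv2.imwrite("pics/w5z.png",im[120:300,200:600])
E
```

```text
tool_pos: [0.495, 0.2248, 0.0552]
force: [-2.2, -3.7, 15.6]
tool_pos: [0.5058, 0.2488, 0.0552]
force: [-2.1, -3.4, 15.5]
tool_pos: [0.4724, 0.1743, 0.1452]
force: [1.0, 0.8, 0.3]
```

View pics/w5z.png

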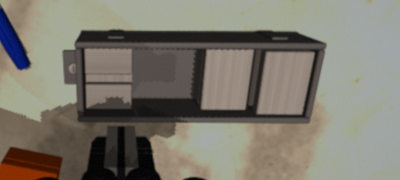

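The slotted block is at crop x 84–131 (still at the −y wall), a at 202–252 and b at 262–308. The gap from the slotted block to a is about 50 mm.

```bash
python3 - <<'E'
from h import *
c,_=load("w5")
for n,x,z in(("sL",83.5,.034),("sR",131.5,.034),("aL",202,.033),("aR",252,.033),("bL",262,.041)): print(n,rel(ray(c,(x+200,195),z)).round(4))
for y in (50,82,84,108): print(y,rel(ray(c,(307,y+120),.034)).round(4))
E
```

```text
sL [ 0.0039 -0.0312  0.1101]
sR [0.0039 0.0052 0.1101]
aL [0.0035 0.059  0.1112]
aR [0.0035 0.0971 0.1113]
bL [0.0061 0.101  0.1033]
50 [ 0.0234 -0.0131  0.1101]
82 [-0.0017 -0.0134  0.1101]
84 [-0.0033 -0.0135  0.1101]
108 [-0.0234 -0.0138  0.1102]
```

```bash
python3 -m handwheel '{"hand":[0,0,0,0,0],"translation":[[-0.001,-0.012,0.03],[0,0,0.03],[0,0,0.022],[0,0,0],[0,0,0]],"spin":[0,0,0,0,0]}'| sed -n '2p;4p'
python3 -m handwheel '{"hand":[0,0,0],"translation":[[0,0,0.0015],[0,0,0],[0,0,0]],"spin":[0,0,0]}'| sed -n '2p;4p'
python3 -m handwheel '{"hand":[0,0,0],"translation":[[0,0,0.0015],[0,0,0],[0,0,0]],"spin":[0,0,0]}'| sed -n '2p;4p'
```

```text
tool_pos: [0.4684, 0.1669, 0.061]
force: [0.5, -0.9, 0.0]
tool_pos: [0.4684, 0.1663, 0.0599]
force: [0.3, -0.6, 0.2]
tool_pos: [0.4682, 0.1662, 0.058]
force: [1.0, 0.4, 0.5]
```

```bash
python3 -m handwheel '{"hand":[0,0,0],"translation":[[0,0,0.0012],[0,0,0],[0,0,0]],"spin":[0,0,0]}'| sed -n '2p;4p'
python3 -m handwheel '{"hand":[0,0,0],"translation":[[0,0,0.001],[0,0,0],[0,0,0]],"spin":[0,0,0]}'| sed -n '2p;4p'
python3 -m handwheel '{"hand":[0,0,0],"translation":[[0,0,0.001],[0,0,0],[0,0,0]],"spin":[0,0,0]}'| sed -n '2p;4p'
```

```text
tool_pos: [0.4682, 0.1662, 0.0567]
force: [-1.2, 0.3, -0.9]
tool_pos: [0.4682, 0.1662, 0.0558]
force: [-0.3, -0.3, -0.3]
tool_pos: [0.4683, 0.1662, 0.0555]
force: [-2.0, -0.9, 8.9]
```

```bash
python3 -m handwheel '{"hand":[0,0,0,0,0],"translation":[[0,0,0.0008],[0,0,0],[0,0.004,0],[0,0.006,0],[0,0.006,0]],"spin":[0,0,0,0,0]}'| sed -n '2p;4p'
python3 -m handwheel '{"hand":[0,0,0,0,0],"translation":[[0,0.006,0],[0,0.005,0],[0,0,0],[0,0,0],[0,0,-0.02]],"spin":[0,0,0,0,0]}'| sed -n '2p;4p'
python3 -m handwheel '{"hand":[0.6,0.6,0.6,0.6,0.6],"translation":[[0,0,-0.03],[0,0,-0.03],[0,0,-0.01],[0,0,0],[0,0,0]],"spin":[0,0,0,0,0]}'| sed -n '2p;4,5p'
python3 - <<'E'
from h import *
c,im=grab("wrist","w6"); cv2.imwrite("pics/w6z.png",im[120:320,160:560])
E
```

```text
tool_pos: [0.4756, 0.1799, 0.0554]
force: [-2.0, -3.7, 17.1]
tool_pos: [0.4789, 0.1904, 0.0737]
force: [-0.2, 0.0, -0.2]
tool_pos: [0.4788, 0.1905, 0.1429]
force: [-0.2, 0.3, -0.0]
grip_width: 0.051
```

View pics/w6z.png

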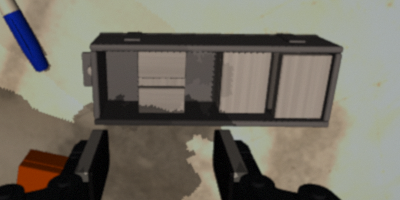

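The slotted block is at crop x 137–185, and the open fingers at x≈100 and 222 fit both gaps.

```bash
python3 - <<'E'
from h import *
c,_=load("w6")
for n,x,z in(("wallL",105,.02),("sL",137,.0335),("sR",185,.0335),("aL",220,.033)): print(n,rel(ray(c,(x+160,195),z)).round(4))
print([rel(ray(c,(322,120+y),.0335))[0].round(4) for y in(52,76,89,112)], env.finger_overhang)
m=np.r_[.5331,-.0784,.1]; print("mat rel",rel(m)); print(env.state()["orientation"])
E
```

```text
wallL [ 0.0006 -0.0453  0.1229]
sL [ 0.0051 -0.0188  0.1094]
sR [0.0052 0.0173 0.1093]
aL [0.0051 0.0438 0.1098]
[np.float64(0.023), np.float64(0.0044), np.float64(-0.0061), np.float64(-0.0253)] 0.022
mat rel [-0.16100314 -0.22212675  0.04295331]
[-1.79914979e+02 -7.85590358e-02  1.55491141e+02]
```

```bash
python3 -m handwheel '{"hand":[0.6,0.6,0.6,0.6,0.6],"translation":[[-0.001,-0.001,0.03],[0,0,0.03],[0,0,0.03],[0,0,0.01],[0,0,0]],"spin":[0,0,0,0,0]}' 50
python3 -m handwheel '{"hand":[0.6,0.6,0.6],"translation":[[0,0,0.006],[0,0,0.005],[0,0,0]],"spin":[0,0,0]}'
```

```text
time_s: 18.2
tool_pos: [0.4795, 0.1893, 0.0433]
orientation: [-179.9, -0.1, 155.5]
force: [-0.2, 0.2, -0.6]
grip_width: 0.0512
grip_force: 0.0
time_s: 18.58
tool_pos: [0.4799, 0.1894, 0.033]
orientation: [180.0, 0.0, 155.5]
force: [0.4, 0.4, -0.6]
grip_width: 0.0512
grip_force: 0.0
```

```bash
python3 -m handwheel '{"hand":[0.2,0.2,0.2,0.2,0.2],"translation":[[0,0,0],[0,0,0],[0,0,0],[0,0,0],[0,0,0]],"spin":[0,0,0,0,0]}' 60
```

```text
time_s: 19.2
tool_pos: [0.4802, 0.1896, 0.0335]
orientation: [180.0, 0.0, 155.5]
force: [-0.8, 0.1, 6.3]
grip_width: 0.0346
grip_force: 61.2
```

```bash
python3 -m handwheel '{"hand":[0.2,0.2,0.2,0.2,0.2],"translation":[[0,0,-0.01],[0,0,-0.02],[0,0,-0.03],[0,0,-0.04],[0,0,0]],"spin":[0,0,0,0,0]}'
python3 - <<'E'
from h import *
m=np.r_[.5331,-.0784,.1]; print("mat rel",rel(m))
grab("wrist","w7"); grab("top","t7")
E
```

```text
time_s: 19.82
tool_pos: [0.4812, 0.1899, 0.1358]
orientation: [179.8, 0.2, 155.5]
force: [0.2, -0.6, -3.3]
grip_width: 0.035
grip_force: 60.4
mat rel [-0.15842829 -0.22273502  0.03549048]
```

View pics/w7.png

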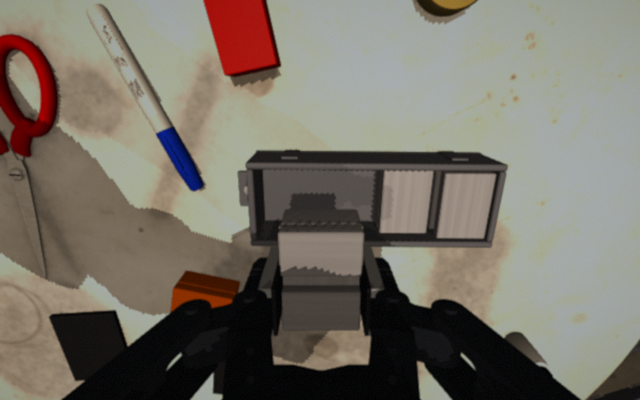

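The block is gripped and level with its slot up, and the two plain blocks remain flat in the tray. The mat is at (90,345).

```bash
python3 -m handwheel '{"hand":[0.2,0.2,0.2,0.2,0.2],"translation":[[-0.04,-0.03,-0.01],[-0.04,-0.03,-0.01],[-0.04,-0.03,0],[-0.038,-0.03,0],[0,0,0]],"spin":[0,0,0,0,-0.07]}'
python3 -m handwheel '{"hand":[0.2,0.2],"translation":[[0,0,0],[0,0,0]],"spin":[0,0]}'
python3 - <<'E'
from h import *
c,im=grab("wrist","w8")
m=(im.max(2)<60).astype(np.uint8)
for k in cv2.findContours(m,cv2.RETR_EXTERNAL,cv2.CHAIN_APPROX_NONE)[0]:
    if cv2.contourArea(k)>1500:
        b=cv2.boxPoints(cv2.minAreaRect(k)); X=np.array([ray(c,p,.005) for p in b])
        print(b.mean(0),cv2.contourArea(k),X.mean(0).round(4),rel(X.mean(0)).round(4),np.linalg.norm(np.diff(X,axis=0),axis=1).round(4),[np.degrees(np.arctan2(*(X[i+1]-X[i])[1::-1])).round(1) for i in(0,1,2)])
d=cam("top"); print(proj(d,[.5331,-.0784,.005]))
E
```

```text
time_s: 20.55
tool_pos: [0.5743, 0.0091, 0.1509]
orientation: [-179.8, -0.1, 159.2]
force: [-0.2, 0.7, -3.2]
grip_width: 0.035
grip_force: 60.5
time_s: 20.8
tool_pos: [0.5731, 0.0155, 0.152]
orientation: [-180.0, -0.1, 159.5]
force: [0.1, 0.7, -3.6]
grip_width: 0.0348
grip_force: 60.5
[ 41. 281.] 8300.0 [ 0.5729 -0.2747  0.005 ] [-0.1014 -0.2722  0.1472] [0.0726 0.1728 0.0863] [np.float64(69.6), np.float64(-33.8), np.float64(-110.4)]
[350.5 300. ] 45580.0 [ 0.7041 -0.0028  0.005 ] [-0.1292  0.0285  0.1471] [0.5082 0.2448 0.6419] [np.float64(69.6), np.float64(-2.9), np.float64(-110.4)]
[201.91425 181.50824] 6251.0 [ 0.5338 -0.0805  0.005 ] [ 0.0031 -0.1039  0.1474] [0.0616 0.0851 0.0681] [np.float64(74.9), np.float64(-19.8), np.float64(-104.5)]
[529.51697   28.370651] 3192.0 [0.5116 0.2046 0.005 ] [0.1236 0.1555 0.1475] [0.0225 0.1674 0.024 ] [np.float64(156.6), np.float64(63.1), np.float64(-10.7)]
[ 9.872263 57.226276] 2457.5 [ 0.3938 -0.1744  0.005 ] [ 0.1014 -0.2408  0.1475] [0.1072 0.0193 0.1076] [np.float64(123.8), np.float64(50.4), np.float64(-55.0)]
[406.95780231 217.09615882]
```

View pics/w8.png

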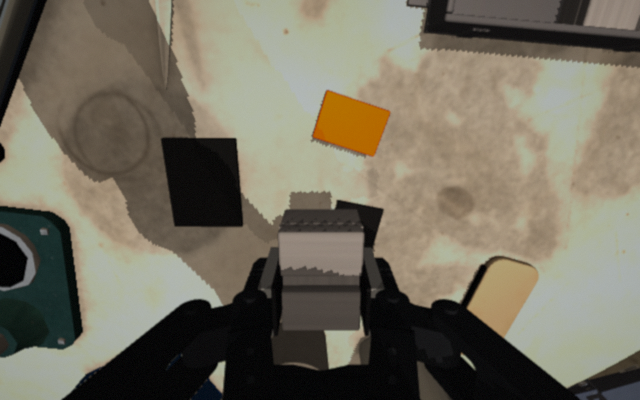

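The large black mat, corners (162,139), (237,138), (242,226) and (173,226), is square to the tool. The block is still held level.

```bash
python3 -m handwheel '{"hand":[0.2,0.2,0.2,0.2,0.2],"translation":[[0.001,-0.034,0],[0.001,-0.034,0],[0,-0.034,0],[0,0,0.04],[0,0,0]],"spin":[0,0,0,0,0]}'|sed -n '2,4p'
python3 -m handwheel '{"hand":[0.2,0.2,0.2,0.2,0.2],"translation":[[0,0,0.03],[0,0,0.025],[0,0,0.01],[0,0,0],[0,0,0]],"spin":[0,0,0,0,0]}'|sed -n '2,4p'
python3 - <<'E'
from h import *
print(rel([.5334,-.0793,.0335]))
E
```

```text
tool_pos: [0.5343, -0.0794, 0.1111]
orientation: [-179.9, -0.3, 159.5]
force: [-0.5, 0.0, -2.6]
tool_pos: [0.5371, -0.08, 0.0491]
orientation: [180.0, 0.1, 159.5]
force: [-0.5, 0.7, -3.2]
[ 0.00368362 -0.00066369  0.01561251]
```

```bash
python3 -m handwheel '{"hand":[0.2,0.2,0.2,0.2],"translation":[[0.0035,0,0.008],[0,0,0.004],[0,0,0],[0,0,0]],"spin":[0,0,0,0]}'|sed -n '2,4p'
python3 -m handwheel '{"hand":[0.2,0.2,0.2],"translation":[[0,0,0.0025],[0,0,0],[0,0,0]],"spin":[0,0,0]}'|sed -n '2,4p'
```

```text
tool_pos: [0.5331, -0.079, 0.036]
orientation: [-180.0, 0.0, 159.5]
force: [-0.1, -0.1, -3.3]
tool_pos: [0.5331, -0.0789, 0.0335]
orientation: [180.0, 0.0, 159.5]
force: [1.1, -0.8, -2.5]
```

```bash
python3 -m handwheel '{"hand":[0.2,0.2,0.2],"translation":[[0,0,0.001],[0,0,0],[0,0,0]],"spin":[0,0,0]}'|sed -n '2,4p'
```

```text
tool_pos: [0.5331, -0.0789, 0.0335]
orientation: [180.0, 0.0, 159.5]
force: [-3.3, -0.1, 8.5]
```

Contact with the mat; release and retreat.

```bash
python3 -m handwheel '{"hand":[0.6,0.6,0.6,0.6,0.6],"translation":[[0,0,-0.0005],[0,0,0],[0,0,0],[0,0,0],[0,0,-0.01]],"spin":[0,0,0,0,0]}'
python3 -m handwheel '{"hand":[0.6,0.6,0.6,0.6,0.6],"translation":[[0,0,-0.03],[0,0,-0.04],[0,0,-0.04],[0,0.03,0],[0,0,0]],"spin":[0,0,0,0,0]}'
python3 - <<'E'
from h import *
c,a=grab("wrist","w9"); cv2.imwrite("pics/w9z.png",a)
E
```

```text
time_s: 23.98
tool_pos: [0.5325, -0.0788, 0.0427]
orientation: [-180.0, -0.1, 159.5]
force: [0.1, 0.1, -0.4]
grip_width: 0.0511
grip_force: 0.0
time_s: 24.6
tool_pos: [0.5444, -0.0483, 0.1543]
orientation: [179.9, 0.1, 159.7]
force: [-1.1, -0.7, -0.9]
grip_width: 0.0513
grip_force: 0.0
```

View pics/w9z.png

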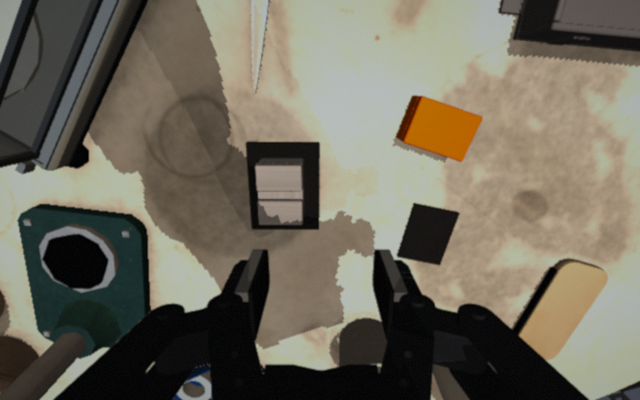

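The block is slot up on the mat, its top at about (256–302, 165–225) and the mat at (247–319, 142–229). I check the offset.

```bash
python3 - <<'E'
from h import *
c,_=load("w9")
b=np.mean([ray(c,p,.0335) for p in[(256,166),(302,166),(303,225),(257,225)]],0)
m=np.mean([ray(c,p,.005) for p in[(247,142),(319,142),(319,229),(252,229)]],0)
print(rel(b),rel(m))
E
```

```text
[-7.57977114e-05 -3.16825484e-02  1.20160765e-01] [-0.00145997 -0.03092779  0.148662  ]
```

```bash
python3 -c "
from station import env
print(env.sign_off())"
```

```text
the job is handed in; nothing more can be done
None
```

I handed the job in at about 25 s with the slotted block lying slot up on the black mat, about 1–2 mm from its centre and lengthwise along it; both plain blocks were flat in the tray when last seen, and no verdict was returned.

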